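# Show the modeller which wheel goes where on the clay car

### The job

The clay car on the turntable still lacks one wheel. With a fingertip against the edge of its baseboard, gently turn the turntable until the side of the car with the empty wheel arch squarely faces the modeller's stool, straight away from you across the table. Then show what is to be fitted: point at the loose wheel that matches the three already on the car, holding still just above it for about two seconds, and after that point at the empty arch in the same way, from just in front of it; pick nothing up, do not touch the car or any wheel, and leave everything else on the table where it is.

Things in the scene. Friction and masses are not known exactly. Their poses are not given: they have to be found in the camera images.
- turntable_axis (a point): Point on the vertical axis of the sculptor's turntable, at the height of its baseboard's top face (54 mm above the table). The foot is fixed to the table. On it turns a steel disc 200 mm across (24 to 36 mm above the table) carrying the baseboard and the car, as one, freely round and round, with a light friction (0.14 N m, 1 to 2 N at the board's ends); it stays where it is left.
- board_front (a point): Middle of the top edge of the baseboard's short end before the car's nose, 135 mm from the axis. The plywood baseboard is 270 mm long (along the car), 140 mm wide and 18 mm thick (36 to 54 mm above the table), centred on the axis; its corners overhang the disc.
- turntable (a joint): Angle of the turntable (rad), counted anticlockwise seen from above. 0 is the wanted attitude: the car's nose points to the robot's left (+y) and its right side, the one with the empty arch, faces straight away from the robot (+x). It starts between 0.7 and 1.5, so it has to be turned clockwise.
- clay_car: The ochre clay model of a hatchback, 230 mm long, 98 mm wide, with its roof 81 mm above the baseboard (135 mm above the table) and its bonnet 50 mm above the baseboard. Origin on the baseboard's top face at the turntable's axis; its x points to the nose, y to the car's left, z up. The baseboard reaches 20 mm past the nose and tail and 21 mm past each side. Soft clay: not to be touched.
- empty_arch (a point): Middle of the empty front right wheel arch, where the centre of the missing wheel would be, 4 mm inside the car's right flank and 20 mm above the baseboard (75 mm above the table). The arch is a round hollow 49 mm across with only a bare steel stub axle in it. Straight out of it is the car's -y direction.
- wheel_a_top (a point): Centre of the upper face of the loose wheel that matches those on the car: black tyre, five aluminium spokes, 40 mm in diameter, 14 mm thick, lying flat on the table face up.
- wheel_b_top (a point): Centre of the upper face of a smaller loose five-spoke wheel of another model, 27 mm in diameter, 10 mm thick, lying flat.
- wheel_c_top (a point): Centre of the upper face of a larger loose wheel with a plain disc face, 56 mm in diameter, 18 mm thick, lying flat.
- tape_roll: A roll of buff masking tape lying flat, 72 mm across, 19 mm high; origin at the centre of its underside.
- rasp: A steel rasp with a wooden handle lying flat, 325 mm long, up to 26 mm high; its x runs along it towards the blade's end, origin 50 mm from that end at the table.
- loop_tool: A wire loop modelling tool with a wooden handle, 190 mm long, 12 mm high; origin near its middle at the table, x towards the loop.
- scraper: A flat steel scraper blade, 120 x 45 x 4 mm; origin at the centre of its underside.
- clay_billet: A lying cylinder of ochre clay, 130 mm long (its x), 54 mm thick; origin at the middle of its underside.

How it is judged:
By the outcome, as a careful person would: the job done as asked, in the order asked, and still so for the second after the job is handed in, with the robot touching nothing.
It also fails if it takes over 64 s, if anything falls off the work surface, if the arm or the gripper's body presses on something with over 40 N, if the wrist force passes 120 N, or if a joint passes its speed limit or range.

### The arm

A 7-joint arm with a two-finger parallel gripper is mounted at the origin on the work surface. World frame = base frame: x ahead of the robot, y to its left, z up, the work surface at z = 0. Lengths are in mm, angles in rad, forces in N, time in s.
With the tool pointing down it reaches from about 350 to 900 mm from the base axis. Payload 19.9 kg.
Tool frame: the origin (TCP) lies midway between the tips of the shut fingers; the grasp point (between the pads) lies 19 mm behind it; z points along the fingers, y is the line along which they close (so a half turn about z gives the same grasp; the last joint's range is limited). The gripper opens to 94 mm and grips with 3 to 60 N. Pads are 16 mm wide; open, the fingers measure 119 mm over their backs; the gripper's body (75 mm by 177 mm) begins 78 mm behind the grasp point.
Start: joints at [1.087, 0.417, -0.01, 1.614, 0.005, 1.111, -0.053], TCP at [267.22, -564.971, 205.425] pointing down, gripper open.
Joint ranges: [-2.81, 2.81], [-0.39, 2.02], [-1.27, 1.25], [0.06, 2.57], [-1.19, 4.33], [0.19, 2], [-2.82, 2.82]. Speed limits (rad/s): [1.89, 1.89, 2.39, 2.39, 3.01, 3.01, 3.01].

### API

Orientations are given as [roll, pitch, yaw] about the fixed x, y, z axes, in that order (R = Rz(yaw) Ry(pitch) Rx(roll)).
In Python, from cell import manip gives the robot as it stands.
- The arm moves only by the shell command python3 -m crank 'ROWS' [FORCE]. ROWS is JSON, a list of rows, each an object with "claw": the opening in per cent of the stroke, from 0 (shut) to 100 (fully open); "delta_pos": the shift along the tool's x, y, z normalised to -1 to 1, where 1 is 0.02 m, a list of three; "rotation": the turn, a rotation vector about the tool's x, y, z normalised to -1 to 1, where 1 is 4 degrees, a list of three. A call has 1 to 10 rows; each row shifts and turns the commanded pose from where the row before left it, along the tool's axes as they then stand; what a row does not reach is not made up. A row lasts 1/12 s, in which the tool goes at most 41.7 mm and 7.16 degrees, less where a joint would pass 70% of its speed; a pose out of reach is approached as far as the arm can. A call with a number of a shift or a turn outside -1 to 1 is refused whole. A call with a gripper value outside its range is refused whole. The fingers move at their own pace and stop on an object; FORCE is the grip in N (left out, the last holds). Time passes only in rows, so rows that do not move let the fingers close. It gives the time, the measured TCP pose, the force, the opening and the grip force at its end, in the units of the state.
- manip.state(): the state, without advancing time (a new reading comes with each control period).
- manip.capture(name): name is "scene" or "top"; returns a dict with "pixels" (480x640x3 uint8, red, green, blue), "depth" (480x640 float32, mm along the optical axis (not along the pixel's ray), 0 where there is no reading), "K" (3x3 intrinsics, pixels), "cam_to_world" (4x4, takes a point from camera to world coordinates). Camera axes: x right, y down, z forward; pixel columns grow to the right and rows downward; lengths in mm; the calibration is good to about 2 mm. A picture is of the moment at which its call begins.
- manip.sign_off(): hands the job in; it is judged then, once.
The state is a dict: "time_s": time; "q": joint angles; "qd": joint speeds; "effort": joint torques, N m; "tool_pos": TCP position; "tool_rot": TCP orientation; "force": force on the tool from outside, world axes, zero at the start; "wrist_torque": the same for the moment, N m; "finger_gap": finger opening in mm; "gripper_force": force on a finger pad.
Only numpy, scipy, OpenCV 4.12 (cv2) and the standard library are available. Lean on these libraries where they do the work, as an engineer would, in place of code of your own. Each camera call takes 0.05 s, during which the arm holds its last target. There are 200 camera calls.

## Working session

There is one attempt and no reset: what is moved stays moved. The work goes in short steps, Python scripts to look and compute and a shell command to move; the robot and the scene stay as the last step left them, time stands still between calls to the robot, and variables do not carry over. Pictures are saved under pics/ and viewed, at most 12 in all, crops included, and the job is handed in when it is done.

```bash
mkdir -p pics; ls
python3 - <<'E'
from cell import manip
import cv2,numpy as np
for n in ["top","scene"]:
    c=manip.capture(n); cv2.imwrite(f"pics/{n}0.png",c["pixels"][:,:,::-1]); np.savez(f"{n}0.npz",**c)
    print(n,c["K"].round(1).tolist(),c["cam_to_world"].round(3).tolist())
s=manip.state(); print({k:np.round(v,3).tolist() for k,v in s.items()})
E
```

```text
pics
top [[596.4, 0.0, 314.7], [0.0, 596.4, 242.0], [0.0, 0.0, 1.0]] [[0.005, -0.986, 0.165, 262.31], [-1.0, -0.01, -0.029, -15.607], [0.03, -0.164, -0.986, 1357.185], [0.0, 0.0, 0.0, 1.0]]
scene [[566.4, 0.0, 326.2], [0.0, 566.4, 239.6], [0.0, 0.0, 1.0]] [[-0.802, 0.48, -0.356, 929.209], [0.597, 0.633, -0.493, 615.142], [-0.012, -0.608, -0.794, 1118.177], [0.0, 0.0, 0.0, 1.0]]
{'time_s': 0.1, 'q': [1.088, 0.418, -0.01, 1.614, 0.005, 1.111, -0.053], 'qd': [0.002, -0.001, -0.001, -0.003, 0.0, -0.001, 0.002], 'effort': [0.001, -85.258, 0.64, -42.67, -0.049, 0.016, 0.0], 'tool_pos': [267.03, -564.697, 204.879], 'tool_rot': [-3.14, 0.0, 0.442], 'force': [0.604, 0.762, 0.344], 'wrist_torque': [0.056, -0.048, -0.013], 'gripper_force': 0.0, 'finger_gap': 94.107}
```

View pics/top0.png

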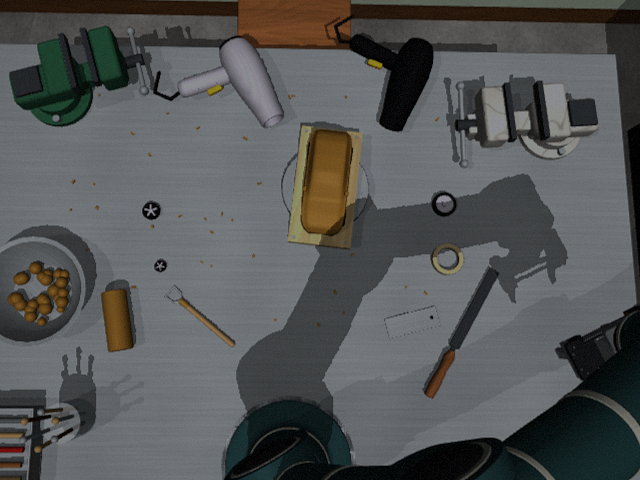

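View pics/scene0.png

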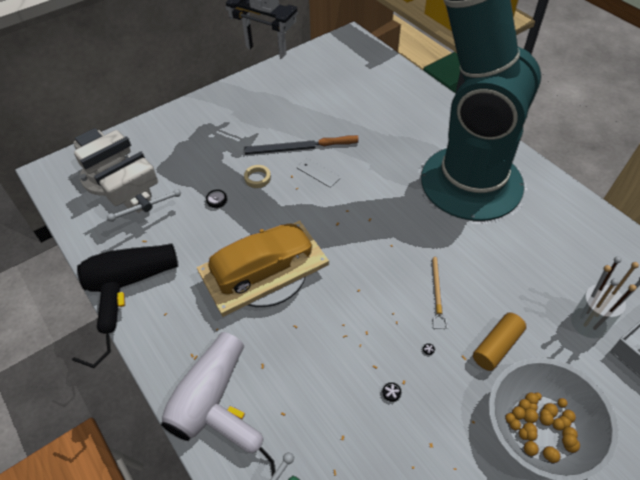

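The top view is aligned with the table: up is +x and left is +y. The car's nose points at the robot, so the board must turn clockwise by about 1.45 rad. Wheel A is at (151,210), B at (160,266) and C at (444,204). The dryers lie beyond the turntable.

```bash
cat > h.py <<'E'
import numpy as np,cv2
from cell import manip
def cloud(c):
    d=c["depth"];v,u=np.mgrid[:480,:640];K=c["K"]
    P=np.stack([(u-K[0,2])/K[0,0]*d,(v-K[1,2])/K[1,1]*d,d],-1)
    M=c["cam_to_world"]; W=P@M[:3,:3].T+M[:3,3]; W[d==0]=np.nan; return W
def board(c,verbose=True):
    W=cloud(c); x,y,z=W[...,0],W[...,1],W[...,2]
    m=(z>47)&(z<61)&(np.abs(x-560)<170)&(np.abs(y)<190)
    m=cv2.morphologyEx(m.astype(np.uint8),cv2.MORPH_OPEN,np.ones((2,2)))
    n,l,s,_=cv2.connectedComponentsWithStats(m)
    m=l==1+np.argmax(s[1:,4])
    r=cv2.minAreaRect(W[m][:,:2].astype(np.float32)); b=cv2.boxPoints(r)
    e=b[1]-b[0] if np.linalg.norm(b[1]-b[0])>np.linalg.norm(b[2]-b[1]) else b[2]-b[1]
    a=np.arctan2(e[1],e[0])-np.pi/2   # angle of nose vs +y
    a=(a+0.6)%np.pi-0.6
    return r,a
E
python3 - <<'E'
from h import *
for n in ["top","scene"]:
    c=dict(np.load(n+"0.npz")); W=cloud(c); r,a=board(c); print(n,"board",r,"theta",a)
    z=W[...,2]; car=(z>112)&(z<145)&(abs(W[...,0]-560)<170)&(abs(W[...,1])<190); print("roof",W[car].mean(0),W[car][:,2].max())
    px={"A":(151,210),"B":(160,266),"C":(444,204)} if n=="top" else {"A":(391,392),"B":(428,349),"C":(216,199)}
    for k,(u,v) in px.items():
        w=W[v-22:v+23,u-22:u+23]; g=c["pixels"][v-22:v+23,u-22:u+23]
        m=(w[...,2]>6)
        print(k,W[v,u].round(1),"mean",w[m].mean(0).round(1),"span",np.ptp(w[m],0).round(0))
    for nm,(u0,u1,v0,v1) in ({"wdry":(180,290,30,130),"bdry":(345,435,30,135)} if n=="top" else {}).items():
        w=W[v0:v1,u0:u1].reshape(-1,3); w=w[w[:,2]>12]; print(nm,w.min(0).round(),w.max(0).round())
E
```

```text
top board ((614.0457153320312, -81.67649841308594), (137.9959716796875, 285.1245422363281), 81.7563705444336) theta 1.4269179
roof [636.69837774 -79.22309807 126.85791435] 141.3038509515345
A [556.7 319.8  14.5] mean [556.2 321.8  11.2] span [102. 102.  18.]
B [428.5 294.1  10.8] mean [428.6 295.8   8.7] span [101. 102.   9.]
C [ 577.8 -353.6   19.2] mean [ 579.8 -354.6   13.7] span [106. 105.  19.]
wdry [751.  21.  16.] [966. 261.  97.]
bdry [ 707. -329.   17.] [ 981. -116.  121.]
scene board ((nan, nan), (nan, 0.0), nan) theta nan
roof [648.16275291 -72.95744097 126.5336276 ] 140.5682728965861
A [562.8 322.2  15.4] mean [560.2 321.1  12. ] span [106.  79.  13.]
B [435.1 295.3  10.3] mean [429.9 292.8   9.1] span [134. 116.   9.]
C [ 582.9 -352.6   12.6] mean [ 579.9 -353.6   13.7] span [135. 176.  19.]
```

```bash
R='{"claw":0,"delta_pos":[0.8,-0.58,0],"rotation":[0,0,0]}'; python3 -m crank '[{"claw":0,"delta_pos":[0.8,-0.58,0],"rotation":[0,0,0]},{"claw":0,"delta_pos":[0.8,-0.58,0],"rotation":[0,0,0]},{"claw":0,"delta_pos":[0.8,-0.58,0],"rotation":[0,0,0]},{"claw":0,"delta_pos":[0.8,-0.58,0],"rotation":[0,0,0]},{"claw":0,"delta_pos":[0.8,-0.58,0],"rotation":[0,0,0]},{"claw":0,"delta_pos":[0.8,-0.58,0],"rotation":[0,0,0]},{"claw":0,"delta_pos":[0.8,-0.58,0],"rotation":[0,0,0]},{"claw":0,"delta_pos":[0.8,-0.58,0],"rotation":[0,0,0]},{"claw":0,"delta_pos":[0.8,-0.58,0],"rotation":[0,0,0]},{"claw":0,"delta_pos":[0.8,-0.58,0],"rotation":[0,0,0]}]'; python3 -m crank '[{"claw":0,"delta_pos":[0.8,-0.58,0],"rotation":[0,0,0]},{"claw":0,"delta_pos":[0.8,-0.58,0],"rotation":[0,0,0]},{"claw":0,"delta_pos":[0.8,-0.58,0],"rotation":[0,0,0]},{"claw":0,"delta_pos":[0.8,-0.58,0],"rotation":[0,0,0]},{"claw":0,"delta_pos":[0.8,-0.58,0],"rotation":[0,0,0]},{"claw":0,"delta_pos":[0.8,-0.58,0],"rotation":[0,0,0]},{"claw":0,"delta_pos":[0.8,-0.58,0],"rotation":[0,0,0]},{"claw":0,"delta_pos":[0.8,-0.58,0],"rotation":[0,0,0]},{"claw":0,"delta_pos":[0.8,-0.58,0],"rotation":[0,0,0]},{"claw":0,"delta_pos":[0.8,-0.58,0],"rotation":[0,0,0]}]'
python3 -m crank '[{"claw":0,"delta_pos":[0.8,-0.58,0],"rotation":[0,0,0]},{"claw":0,"delta_pos":[0.8,-0.58,0],"rotation":[0,0,0]},{"claw":0,"delta_pos":[0,0,0],"rotation":[0,0,-1]},{"claw":0,"delta_pos":[0,0,0],"rotation":[0,0,-1]},{"claw":0,"delta_pos":[0,0,0],"rotation":[0,0,-1]},{"claw":0,"delta_pos":[0,0,0],"rotation":[0,0,-1]},{"claw":0,"delta_pos":[0,0,0],"rotation":[0,0,-1]},{"claw":0,"delta_pos":[0,0,0],"rotation":[0,0,-1]},{"claw":0,"delta_pos":[0,0,0],"rotation":[0,0,-1]},{"claw":0,"delta_pos":[0,0,0],"rotation":[0,0,-1]}]'
python3 -m crank '[{"claw":0,"delta_pos":[0,0,0],"rotation":[0,0,-1]},{"claw":0,"delta_pos":[0,0,0],"rotation":[0,0,-1]},{"claw":0,"delta_pos":[0,0,0],"rotation":[0,0,-1]},{"claw":0,"delta_pos":[0,0,0],"rotation":[0,0,-1]},{"claw":0,"delta_pos":[0,0,0],"rotation":[0,0,-1]},{"claw":0,"delta_pos":[0,0,0],"rotation":[0,0,-1]},{"claw":0,"delta_pos":[0,0,0],"rotation":[0,1,0]},{"claw":0,"delta_pos":[0,0,0],"rotation":[0,1,0]},{"claw":0,"delta_pos":[0,0,0],"rotation":[0,1,0]},{"claw":0,"delta_pos":[0,0,0],"rotation":[0,0,0]}]'
python3 - <<'E'
import re
s=open('h.py').read()
s=s.replace("(np.abs(x-560)<170)&(np.abs(y)<190)","(np.hypot(x-612,y+81)<165)")
open('h.py','w').write(s)
from h import *
print(manip.state())
for n in ["top","scene"]: print(board(dict(np.load(n+"0.npz"))))
E
```

```text
time_s: 0.93
tool_pos: [362.5, -390.7, 205.2]
tool_rot: [-3.141, 0.0, 0.442]
force: [-0.1, -0.4, 0.1]
finger_gap: 30.7
gripper_force: 0.0
time_s: 1.77
tool_pos: [457.5, -217.5, 205.3]
tool_rot: [-3.141, 0.0, 0.442]
force: [0.5, -0.6, 0.2]
finger_gap: 0.4
gripper_force: 0.0
time_s: 2.6
tool_pos: [476.1, -183.7, 205.2]
tool_rot: [-3.141, 0.0, 1.004]
force: [-0.3, -0.0, -0.5]
finger_gap: 0.4
gripper_force: 0.0
time_s: 3.43
tool_pos: [475.5, -186.1, 204.7]
tool_rot: [-3.14, -0.213, 1.415]
force: [-1.0, -1.2, -0.9]
finger_gap: 0.8
gripper_force: 0.0
{'time_s': 3.4333, 'q': array([ 0.77134236,  0.28017074, -0.38581196,  1.84666986, -0.11585464,
        1.08955684,  0.29689873]), 'qd': array([-0.05295211, -0.02419543, -0.02535249,  0.01989172,  0.11845108,
       -0.03302124, -0.13395419]), 'effort': array([ -0.5681967 , -66.62316799,  -6.87019497, -41.54649138,
        -3.34714361,   0.92911871,   2.45793343]), 'tool_pos': array([ 475.45150287, -186.06074449,  204.71069028]), 'tool_rot': array([-3.14041759, -0.21339893,  1.41459603]), 'force': array([-1.03836149, -1.15349618, -0.93089595]), 'wrist_torque': array([-0.2758104 ,  0.04368445,  0.0153835 ]), 'gripper_force': 0.0, 'finger_gap': 0.8300011661042034}
(((617.3988037109375, -81.79075622558594), (138.7313995361328, 291.7942199707031), 81.7563705444336), np.float32(1.4269179))
(((598.198486328125, -87.02159881591797), (168.99855041503906, 291.5679626464844), 84.0950698852539), np.float32(1.4677359))
```

```bash
python3 -m crank '[{"claw":0,"delta_pos":[-0.208,0,0.978],"rotation":[0,0,0]},{"claw":0,"delta_pos":[-0.208,0,0.978],"rotation":[0,0,0]},{"claw":0,"delta_pos":[-0.208,0,0.978],"rotation":[0,0,0]},{"claw":0,"delta_pos":[-0.208,0,0.978],"rotation":[0,0,0]},{"claw":0,"delta_pos":[-0.208,0,0.978],"rotation":[0,0,0]},{"claw":0,"delta_pos":[-0.208,0,0.978],"rotation":[0,0,0]},{"claw":0,"delta_pos":[-0.208,0,0.978],"rotation":[0,0,0]},{"claw":0,"delta_pos":[-0.208,0,0.978],"rotation":[0,0,0]},{"claw":0,"delta_pos":[0,0,0],"rotation":[0,0,0]},{"claw":0,"delta_pos":[0,0,0],"rotation":[0,0,0]}]'
python3 -m crank '[{"claw":0,"delta_pos":[0.4,0,0.085],"rotation":[0,0,0]},{"claw":0,"delta_pos":[0.4,0,0.085],"rotation":[0,0,0]},{"claw":0,"delta_pos":[0.4,0,0.085],"rotation":[0,0,0]},{"claw":0,"delta_pos":[0.25,0,0.053],"rotation":[0,0,0]},{"claw":0,"delta_pos":[0.25,0,0.053],"rotation":[0,0,0]},{"claw":0,"delta_pos":[0,0,0],"rotation":[0,0,0]}]'
python3 - <<'E'
from h import *
c=manip.capture("top"); im=c["pixels"][100:270,240:410,::-1]; cv2.imwrite("pics/a1.png",cv2.resize(im,None,fx=3.5,fy=3.5,interpolation=cv2.INTER_CUBIC))
E
```

```text
time_s: 4.27
tool_pos: [476.0, -183.0, 45.2]
tool_rot: [-3.14, -0.21, 1.42]
force: [0.3, -0.5, 1.7]
finger_gap: 0.4
gripper_force: 0.0
time_s: 4.77
tool_pos: [481.9, -148.1, 45.8]
tool_rot: [3.141, -0.21, 1.421]
force: [-1.6, 0.1, -0.3]
finger_gap: 0.4
gripper_force: 0.0
```

View pics/a1.png

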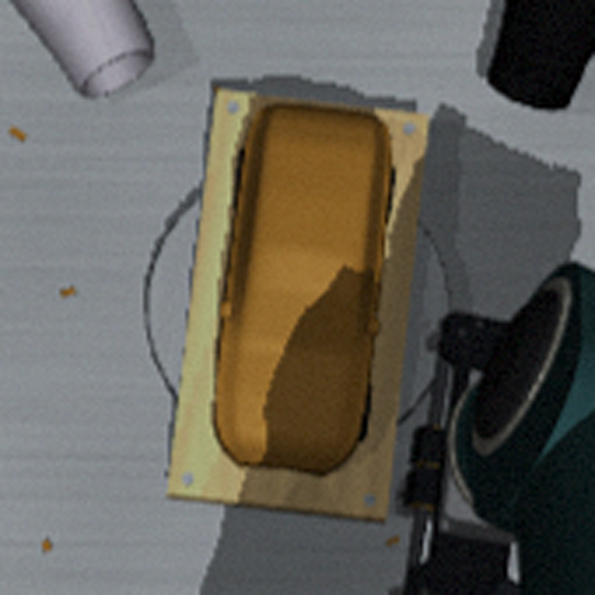

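The crop shows the fingertip beside the nose-left corner, around (410,480), a few mm short of the board's edge. The gripper's body is clear of the car.

```bash
python3 -m crank '[{"claw":0,"delta_pos":[0.147,0,0.031],"rotation":[0,0,0]},{"claw":0,"delta_pos":[0.147,0,0.031],"rotation":[0,0,0]},{"claw":0,"delta_pos":[0.147,0,0.031],"rotation":[0,0,0]},{"claw":0,"delta_pos":[0.208,-0.135,0.044],"rotation":[-0.104,0,0.489]},{"claw":0,"delta_pos":[0.208,-0.135,0.044],"rotation":[-0.104,0,0.489]},{"claw":0,"delta_pos":[0.208,-0.135,0.044],"rotation":[-0.104,0,0.489]}]'
python3 -m crank '[{"claw":0,"delta_pos":[0.208,-0.135,0.044],"rotation":[-0.104,0,0.489]},{"claw":0,"delta_pos":[0.208,-0.135,0.044],"rotation":[-0.104,0,0.489]},{"claw":0,"delta_pos":[0.208,-0.135,0.044],"rotation":[-0.104,0,0.489]},{"claw":0,"delta_pos":[0.208,-0.135,0.044],"rotation":[-0.104,0,0.489]},{"claw":0,"delta_pos":[0.208,-0.135,0.044],"rotation":[-0.104,0,0.489]},{"claw":0,"delta_pos":[0.208,-0.135,0.044],"rotation":[-0.104,0,0.489]}]'
cat >> h.py <<'E'
def ab():
    s=manip.state(); x,y,z=s["tool_pos"]; return s["tool_pos"].round(1),s["tool_rot"].round(3),s["force"].round(1)
E
python3 - <<'E'
from h import *
print(ab()); c=manip.capture("top"); im=c["pixels"][100:270,240:410,::-1]; cv2.imwrite("pics/a2.png",cv2.resize(im,None,fx=3.5,fy=3.5,interpolation=cv2.INTER_CUBIC))
E
```

```text
time_s: 5.32
tool_pos: [477.1, -126.4, 45.4]
tool_rot: [-3.141, -0.209, 1.312]
force: [-1.3, -2.0, 0.8]
finger_gap: 0.4
gripper_force: 0.9
time_s: 5.82
tool_pos: [470.2, -96.9, 45.4]
tool_rot: [-3.141, -0.209, 1.103]
force: [-1.8, -1.2, -0.3]
finger_gap: 0.8
gripper_force: 1.1
(array([470.2, -96.9,  45.4]), array([-3.141, -0.209,  1.103]), array([-1.8, -1.2, -0.3]))
```

View pics/a2.png

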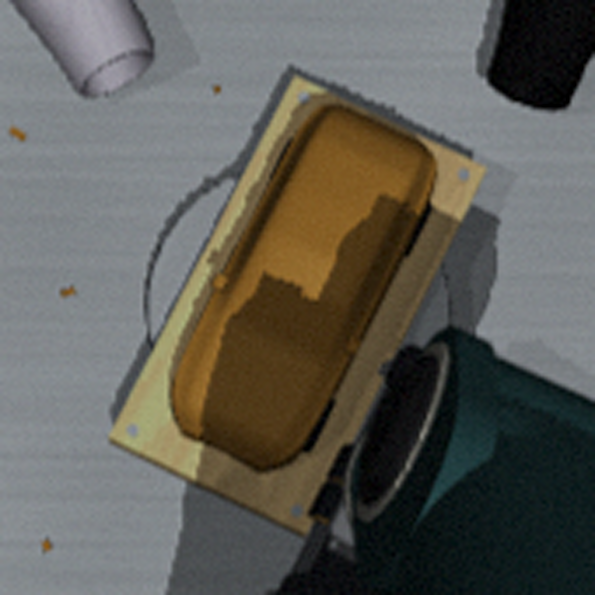

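The board is turning with the finger. Its left long edge runs from (112,437) to (290,70) in the crop, so θ≈1.11, and nothing touches the car.

```bash
python3 -m crank '[{"claw":0,"delta_pos":[0.208,-0.135,0.044],"rotation":[-0.104,0,0.489]},{"claw":0,"delta_pos":[0.208,-0.135,0.044],"rotation":[-0.104,0,0.489]},{"claw":0,"delta_pos":[0.208,-0.135,0.044],"rotation":[-0.104,0,0.489]},{"claw":0,"delta_pos":[0.208,-0.135,0.044],"rotation":[-0.104,0,0.489]},{"claw":0,"delta_pos":[0.208,-0.135,0.044],"rotation":[-0.104,0,0.489]},{"claw":0,"delta_pos":[0.208,-0.135,0.044],"rotation":[-0.104,0,0.489]},{"claw":0,"delta_pos":[0.208,-0.135,0.044],"rotation":[-0.104,0,0.489]},{"claw":0,"delta_pos":[0.208,-0.135,0.044],"rotation":[-0.104,0,0.489]}]'
python3 -m crank '[{"claw":0,"delta_pos":[0.208,-0.135,0.044],"rotation":[-0.104,0,0.489]},{"claw":0,"delta_pos":[0.208,-0.135,0.044],"rotation":[-0.104,0,0.489]},{"claw":0,"delta_pos":[0.208,-0.135,0.044],"rotation":[-0.104,0,0.489]},{"claw":0,"delta_pos":[0.208,-0.135,0.044],"rotation":[-0.104,0,0.489]},{"claw":0,"delta_pos":[0.208,-0.135,0.044],"rotation":[-0.104,0,0.489]},{"claw":0,"delta_pos":[0.208,-0.135,0.044],"rotation":[-0.104,0,0.489]},{"claw":0,"delta_pos":[0.208,-0.135,0.044],"rotation":[-0.104,0,0.489]},{"claw":0,"delta_pos":[0.208,-0.135,0.044],"rotation":[-0.104,0,0.489]}]'
cat >> h.py <<'E'
def edges(c,dbg=None):
    # lines of the board's far/near long edges: yellowish pixels, intersected with plane z=54
    im=c["pixels"]; hsv=cv2.cvtColor(im,cv2.COLOR_RGB2HSV)
    m=((hsv[...,1]>45)&(hsv[...,0]>12)&(hsv[...,0]<35)&(hsv[...,2]>40)).astype(np.uint8)
    v,u=np.nonzero(m); K=c["K"];M=c["cam_to_world"]
    d=np.stack([(u-K[0,2])/K[0,0],(v-K[1,2])/K[1,1],np.ones(len(u))],-1)@M[:3,:3].T
    P=M[:3,3]+d*((54-M[2,3])/d[:,2])[:,None]
    k=np.hypot(P[:,0]-614,P[:,1]+82)<165
    return P[k][:,:2],m
E
python3 - <<'E'
from h import *
print(ab()); c=manip.capture("top"); P,m=edges(c); r=cv2.minAreaRect(P.astype(np.float32)); print(r)
im=c["pixels"][100:270,240:410,::-1].copy(); cv2.imwrite("pics/a3.png",np.hstack([cv2.resize(x,None,fx=2.3,fy=2.3,interpolation=cv2.INTER_CUBIC) for x in (im,cv2.cvtColor(m[100:270,240:410]*255,cv2.COLOR_GRAY2BGR))]))
E
```

```text
time_s: 6.53
tool_pos: [471.1, -56.7, 45.4]
tool_rot: [-3.141, -0.209, 0.825]
force: [-2.7, -0.6, 0.7]
finger_gap: 0.6
gripper_force: 1.1
time_s: 7.2
tool_pos: [483.0, -18.2, 45.4]
tool_rot: [-3.141, -0.209, 0.546]
force: [-3.3, -0.8, -0.2]
finger_gap: 0.6
gripper_force: 1.2
(array([483. , -18.2,  45.4]), array([-3.141, -0.209,  0.546]), array([-3.3, -0.8, -0.2]))
((642.2806396484375, -56.03266906738281), (222.64096069335938, 271.14593505859375), 30.94434928894043)
```

View pics/a3.png

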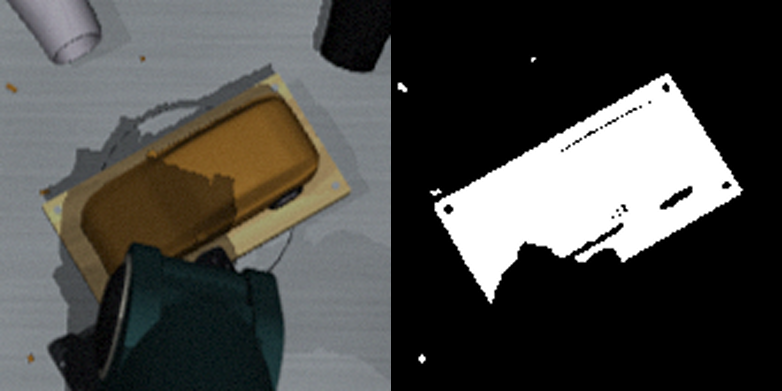

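The mask shows the board cleanly, and its far long edge from (438,207) to (667,75) is fully visible. That gives θ≈0.54, matching the tool's yaw.

```bash
python3 -m crank '[{"claw":0,"delta_pos":[0.208,-0.135,0.044],"rotation":[-0.104,0,0.489]},{"claw":0,"delta_pos":[0.208,-0.135,0.044],"rotation":[-0.104,0,0.489]},{"claw":0,"delta_pos":[0.208,-0.135,0.044],"rotation":[-0.104,0,0.489]},{"claw":0,"delta_pos":[0.208,-0.135,0.044],"rotation":[-0.104,0,0.489]},{"claw":0,"delta_pos":[0.208,-0.135,0.044],"rotation":[-0.104,0,0.489]},{"claw":0,"delta_pos":[0.208,-0.135,0.044],"rotation":[-0.104,0,0.489]}]'
python3 -m crank '[{"claw":0,"delta_pos":[0.208,-0.135,0.044],"rotation":[-0.104,0,0.489]},{"claw":0,"delta_pos":[0.208,-0.135,0.044],"rotation":[-0.104,0,0.489]},{"claw":0,"delta_pos":[0.208,-0.135,0.044],"rotation":[-0.104,0,0.489]},{"claw":0,"delta_pos":[0.208,-0.135,0.044],"rotation":[-0.104,0,0.489]},{"claw":0,"delta_pos":[0.208,-0.135,0.044],"rotation":[-0.104,0,0.489]},{"claw":0,"delta_pos":[0.208,-0.135,0.044],"rotation":[-0.104,0,0.489]},{"claw":0,"delta_pos":[0,0,0],"rotation":[0,0,0]}]'
cat >> h.py <<'E'
def edge(c,side=1,n=1):
    _,m=edges(c); m=cv2.morphologyEx(m,cv2.MORPH_OPEN,np.ones((3,3),np.uint8))
    k,l,s,ct=cv2.connectedComponentsWithStats(m)
    K=c["K"];M=c["cam_to_world"]
    q=M[:3,:3].T@(np.array([612,-82,100])-M[:3,3]); q=K@q; lab=l[int(q[1]/q[2]),int(q[0]/q[2])]
    m=l==lab; u0,w=s[lab,0],s[lab,2]; us=np.arange(u0+int(.08*w),u0+int(.92*w))
    vs=np.array([np.nonzero(m[:,u])[0][0 if side>0 else -1] for u in us])+(-.5 if side>0 else .5)
    d=np.stack([(us-K[0,2])/K[0,0],(vs-K[1,2])/K[1,1],np.ones(len(us))],-1)@M[:3,:3].T
    P=(M[:3,3]+d*((54-M[2,3])/d[:,2])[:,None])[:,:2].astype(np.float32)
    f=cv2.fitLine(P,cv2.DIST_HUBER,0,.01,.01).ravel(); a=np.arctan(-f[0]/f[1])
    res=(P-f[2:])@np.array([-f[1],f[0]]); return a, f[2:], np.abs(res).max(), P[[0,-1]]
E
python3 - <<'E'
from h import *
print(ab()); c=manip.capture("top"); print(edge(c))
E
```

```text
time_s: 7.75
tool_pos: [499.1, 7.2, 45.5]
tool_rot: [3.142, -0.209, 0.337]
force: [-2.0, -0.3, 0.6]
finger_gap: 0.5
gripper_force: 0.7
time_s: 8.33
tool_pos: [520.4, 30.0, 45.6]
tool_rot: [3.141, -0.21, 0.129]
force: [-0.5, -0.2, 0.5]
finger_gap: 0.4
gripper_force: 0.0
(array([520.4,  30. ,  45.6]), array([ 3.141, -0.21 ,  0.129]), array([-0.5, -0.2,  0.5]))
(np.float32(0.09134789), array([679.59515, -75.98969], dtype=float32), np.float32(1.3204396), array([[ 668.09064 ,   41.807274],
       [ 690.4552  , -194.68173 ]], dtype=float32))
```

```bash
python3 -m crank '[{"claw":0,"delta_pos":[0.104,-0.067,0.022],"rotation":[-0.052,0,0.245]},{"claw":0,"delta_pos":[0.104,-0.067,0.022],"rotation":[-0.052,0,0.245]},{"claw":0,"delta_pos":[0.104,-0.067,0.022],"rotation":[-0.052,0,0.245]},{"claw":0,"delta_pos":[0.104,-0.067,0.022],"rotation":[-0.052,0,0.245]},{"claw":0,"delta_pos":[0,0,0],"rotation":[0,0,0]},{"claw":0,"delta_pos":[0,0,0],"rotation":[0,0,0]}]'
python3 - <<'E'
from h import *
print(ab()); c=manip.capture("top"); print(edge(c))
c=manip.capture("scene"); cv2.imwrite("pics/s1.png",cv2.resize(c["pixels"][180:360,150:390,::-1],None,fx=3.3,fy=3.3,interpolation=cv2.INTER_CUBIC))
E
```

```text
time_s: 8.88
tool_pos: [527.9, 35.7, 45.7]
tool_rot: [3.141, -0.21, 0.059]
force: [-0.0, 0.0, 0.2]
finger_gap: 0.3
gripper_force: 0.0
(array([527.9,  35.7,  45.7]), array([ 3.141, -0.21 ,  0.059]), array([-0. ,  0. ,  0.2]))
(np.float32(0.014707642), array([679.48895, -93.60746], dtype=float32), np.float32(2.3675013), array([[ 677.5614  ,   37.438946],
       [ 683.3085  , -192.30833 ]], dtype=float32))
```

View pics/s1.png

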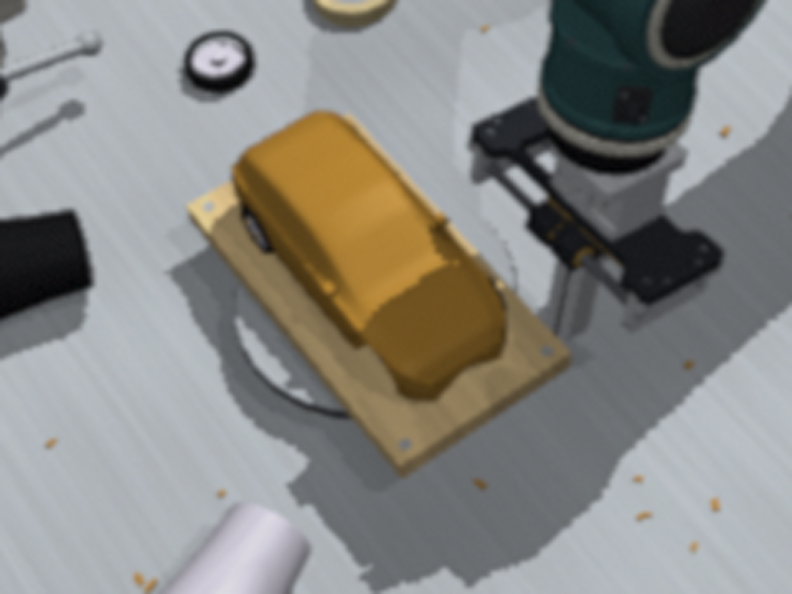

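The scene crop shows the finger at the nose-left end (565,325) and the empty arch side facing away, towards lower left. The board's corners are at (188,208), (402,470) and (570,352). I'll cross-check the angle from them.

Run:
```python
from h import *
c=manip.capture("scene");K=c["K"];M=c["cam_to_world"]
def pt(K,M,u,v,z=54):
    d=M[:3,:3]@np.array([(u-K[0,2])/K[0,0],(v-K[1,2])/K[1,1],1]); return (M[:3,3]+d*((z-M[2,3])/d[2]))[:2]
p=[pt(K,M,150+x/3.3,180+y/3.3) for x,y in [(188,208),(402,462),(570,350)]]; print(np.round(p,1))
d=p[1]-p[0]; print("theta long",np.arctan2(-d[0],d[1]),np.linalg.norm(d)); d=p[1]-p[2]; print("short",np.arctan2(d[1],d[0]),np.linalg.norm(d))
c=manip.capture("top"); _,m=edges(c); m=cv2.morphologyEx(m,cv2.MORPH_OPEN,np.ones((3,3),np.uint8))
print([(u,int(np.nonzero(m[120:,u])[0][0])+120) for u in range(238,390,6) if m[120:230,u].any()])
g=cv2.cvtColor(c["pixels"],cv2.COLOR_RGB2BGR)[130:250,220:400]
mm=cv2.cvtColor(m[130:250,220:400]*255,cv2.COLOR_GRAY2BGR)
cv2.imwrite("pics/t2.png",cv2.resize(np.hstack([g,mm]),None,fx=2.2,fy=2.2,interpolation=cv2.INTER_CUBIC))
```

```text
[[ 682.7 -208.1]
 [ 674.    57.4]
 [ 536.1   53.9]]
theta long 0.03265942214313816 265.6013912008382
short 0.02534050813892939 137.94355370890491
[(268, 156), (274, 156), (280, 156), (286, 156), (292, 156), (298, 156), (304, 156), (310, 156), (316, 156), (322, 156), (328, 156), (334, 156), (340, 156), (346, 156), (352, 156), (358, 156), (364, 156), (370, 156), (376, 155), (382, 156)]
```

View pics/t2.png

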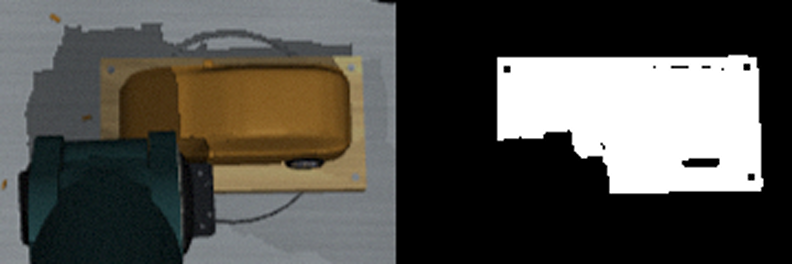

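The top view shows the board's far edge practically level (row 156). The scene corners give θ≈0.03, so I'll measure it once more at sub-pixel resolution.

```bash
cat >> h.py <<'E'
def subedge(c,z,ys,xs=np.arange(655,705,.5)):
    K=c["K"];M=c["cam_to_world"]; S=cv2.GaussianBlur(cv2.cvtColor(c["pixels"],cv2.COLOR_RGB2HSV)[...,1].astype(np.float32),(0,0),.7)
    X,Y=np.meshgrid(xs,ys); P=np.stack([X,Y,np.full_like(X,z)],-1); q=((P-M[:3,3])@M[:3,:3])@K.T
    s=cv2.remap(S,(q[...,0]/q[...,2]).astype(np.float32),(q[...,1]/q[...,2]).astype(np.float32),cv2.INTER_LINEAR)
    e=xs[-1]-.5*(s[:,::-1]>70).argmax(1)
    f=cv2.fitLine(np.stack([e,ys],1).astype(np.float32),cv2.DIST_HUBER,0,.01,.01).ravel()
    return -f[0]/f[1], f[2:], np.std(e-np.polyval(np.polyfit(ys,e,1),ys))
def theta():
    return [subedge(manip.capture(n),z,np.arange(-195,40,2.)) for n,z in (("top",54),("scene",36))]
E
python3 - <<'E'
from h import *
print(theta())
E
```

```text
[(np.float32(0.02222029), array([678.02966, -78.     ], dtype=float32), np.float64(0.23939330023669014)), (np.float32(0.020202003), array([677. , -41.8], dtype=float32), np.float64(0.3102456423355924))]
```

```bash
python3 -m crank '[{"claw":0,"delta_pos":[0.049,0,0.01],"rotation":[0,0,0]},{"claw":0,"delta_pos":[0.049,0,0.01],"rotation":[0,0,0]},{"claw":0,"delta_pos":[0.049,0,0.01],"rotation":[0,0,0]},{"claw":0,"delta_pos":[0.049,0,0.01],"rotation":[0,0,0]},{"claw":0,"delta_pos":[0.049,0,0.01],"rotation":[0,0,0]},{"claw":0,"delta_pos":[0,0,0],"rotation":[0,0,0]},{"claw":0,"delta_pos":[0,0,0],"rotation":[0,0,0]}]'
python3 - <<'E'
from h import *
print(ab(),theta())
E
```

```text
time_s: 9.77
tool_pos: [532.8, 35.7, 45.7]
tool_rot: [3.142, -0.21, 0.058]
force: [-1.0, 0.9, -0.5]
finger_gap: 0.5
gripper_force: 0.5
(array([532.8,  35.7,  45.7]), array([ 3.142, -0.21 ,  0.058]), array([-1. ,  0.9, -0.5])) [(np.float32(-0.016755795), array([678., -78.], dtype=float32), np.float64(0.27232005779759083)), (np.float32(-0.01954955), array([677.8, -78. ], dtype=float32), np.float64(0.3034573746475024))]
```

```bash
python3 -m crank '[{"claw":0,"delta_pos":[-0.3,0,-0.06],"rotation":[0,0,0]},{"claw":0,"delta_pos":[-0.6,0,-0.12],"rotation":[0,0,0]},{"claw":0,"delta_pos":[-0.6,0,-0.12],"rotation":[0,0,0]},{"claw":0,"delta_pos":[0.2,0,-0.95],"rotation":[0,0,0]},{"claw":0,"delta_pos":[0.2,0,-0.95],"rotation":[0,0,0]},{"claw":0,"delta_pos":[0.2,0,-0.95],"rotation":[0,0,0]},{"claw":0,"delta_pos":[0.2,0,-0.95],"rotation":[0,0,0]},{"claw":0,"delta_pos":[0.2,0,-0.95],"rotation":[0,0,0]},{"claw":0,"delta_pos":[0.2,0,-0.95],"rotation":[0,0,0]}]'
python3 -m crank '[{"claw":0,"delta_pos":[0,0,0],"rotation":[0,-1,0]},{"claw":0,"delta_pos":[0,0,0],"rotation":[0,-1,0]},{"claw":0,"delta_pos":[0,0,0],"rotation":[0,-1,0]},{"claw":0,"delta_pos":[0,0,0],"rotation":[0,0,0]}]'
python3 - <<'E'
from h import *
print(theta())
for n,(u,v) in (("top",(151,210)),("scene",(391,392))):
    c=dict(np.load(n+"0.npz"));K=c["K"];M=c["cam_to_world"]
    g=c["pixels"].max(2); m=np.zeros_like(g); m[v-20:v+20,u-20:u+20]=(g[v-20:v+20,u-20:u+20]<70)
    k=cv2.findContours(m,cv2.RETR_EXTERNAL,cv2.CHAIN_APPROX_NONE)[0]; k=max(k,key=cv2.contourArea)
    (U,V),ax,_=cv2.fitEllipse(cv2.convexHull(k)); print(n,U,V,ax)
    d=M[:3,:3]@np.array([(U-K[0,2])/K[0,0],(V-K[1,2])/K[1,1],1]); print((M[:3,3]+d*((10-M[2,3])/d[2])).round(1))
E
```

```text
time_s: 10.62
tool_pos: [501.6, 33.7, 162.9]
tool_rot: [3.142, -0.21, 0.058]
force: [-0.7, 0.2, 1.2]
finger_gap: 0.3
gripper_force: 0.0
time_s: 10.95
tool_pos: [503.1, 34.0, 162.0]
tool_rot: [3.141, 0.002, 0.058]
force: [-0.0, -0.5, -0.2]
finger_gap: 0.5
gripper_force: 0.0
[(np.float32(-0.15515424), array([685.95386, -81.99105], dtype=float32), np.float64(7.271540705131949)), (np.float32(-0.019947508), array([678.35, -52.  ], dtype=float32), np.float64(0.29927711307277644))]
top 150.9890899658203 210.06788635253906 (17.699111938476562, 18.689733505249023)
[557.5 320.9  10. ]
scene 391.0927429199219 391.9046936035156 (18.624732971191406, 18.746732711791992)
[560.7 320.7  10. ]
```

```bash
python3 -m crank '[{"claw":0,"delta_pos":[0.24,-0.945,0],"rotation":[0,0,0]},{"claw":0,"delta_pos":[0.24,-0.945,0],"rotation":[0,0,0]},{"claw":0,"delta_pos":[0.24,-0.945,0],"rotation":[0,0,0]},{"claw":0,"delta_pos":[0.24,-0.945,0],"rotation":[0,0,0]},{"claw":0,"delta_pos":[0.24,-0.945,0],"rotation":[0,0,0]},{"claw":0,"delta_pos":[0.24,-0.945,0],"rotation":[0,0,0]},{"claw":0,"delta_pos":[0.24,-0.945,0],"rotation":[0,0,0]},{"claw":0,"delta_pos":[0.24,-0.945,0],"rotation":[0,0,0]}]'
python3 -m crank '[{"claw":0,"delta_pos":[0.24,-0.945,0],"rotation":[0,0,0]},{"claw":0,"delta_pos":[0.24,-0.945,0],"rotation":[0,0,0]},{"claw":0,"delta_pos":[0.24,-0.945,0],"rotation":[0,0,0]},{"claw":0,"delta_pos":[0.24,-0.945,0],"rotation":[0,0,0]},{"claw":0,"delta_pos":[0.24,-0.945,0],"rotation":[0,0,0]},{"claw":0,"delta_pos":[0.24,-0.945,0],"rotation":[0,0,0]},{"claw":0,"delta_pos":[0.24,-0.945,0],"rotation":[0,0,0]},{"claw":0,"delta_pos":[0,0,0],"rotation":[0,0,0]},{"claw":0,"delta_pos":[0,0,0],"rotation":[0,0,0]}]'
python3 - <<'E'
from h import *
print(ab(),theta())
E
```

```text
time_s: 11.72
tool_pos: [531.0, 187.8, 161.8]
tool_rot: [-3.141, -0.002, 0.058]
force: [-0.3, -0.1, -1.4]
finger_gap: 0.5
gripper_force: 0.0
time_s: 12.47
tool_pos: [556.7, 321.6, 161.5]
tool_rot: [-3.141, -0.001, 0.059]
force: [0.6, 0.0, 0.1]
finger_gap: 0.1
gripper_force: 0.0
(array([556.7, 321.6, 161.5]), array([-3.141e+00, -1.000e-03,  5.900e-02]), array([0.6, 0. , 0.1])) [(np.float32(-0.016920349), array([678.55, -49.  ], dtype=float32), np.float64(0.32078179113461375)), (np.float32(-0.020196876), array([678., -71.], dtype=float32), np.float64(0.3111734281367062))]
```

```bash
python3 -m crank '[{"claw":0,"delta_pos":[0.02,0,0.95],"rotation":[0,0,0]},{"claw":0,"delta_pos":[0.02,0,0.95],"rotation":[0,0,0]},{"claw":0,"delta_pos":[0.02,0,0.95],"rotation":[0,0,0]},{"claw":0,"delta_pos":[0.02,0,0.95],"rotation":[0,0,0]},{"claw":0,"delta_pos":[0.02,0,0.95],"rotation":[0,0,0]},{"claw":0,"delta_pos":[0,0,0.95],"rotation":[0,0,0]},{"claw":0,"delta_pos":[0,0,0.5],"rotation":[0,0,0]},{"claw":0,"delta_pos":[0,0,0.45],"rotation":[0,0,0]},{"claw":0,"delta_pos":[0,0,0],"rotation":[0,0,0]}]'
Z='x'; for i in 1 2 3; do python3 -m crank '[{"claw":0,"delta_pos":[0,0,0],"rotation":[0,0,0]},{"claw":0,"delta_pos":[0,0,0],"rotation":[0,0,0]},{"claw":0,"delta_pos":[0,0,0],"rotation":[0,0,0]},{"claw":0,"delta_pos":[0,0,0],"rotation":[0,0,0]},{"claw":0,"delta_pos":[0,0,0],"rotation":[0,0,0]},{"claw":0,"delta_pos":[0,0,0],"rotation":[0,0,0]},{"claw":0,"delta_pos":[0,0,0],"rotation":[0,0,0]},{"claw":0,"delta_pos":[0,0,0],"rotation":[0,0,0]},{"claw":0,"delta_pos":[0,0,0],"rotation":[0,0,0]},{"claw":0,"delta_pos":[0,0,0],"rotation":[0,0,0]}]'; done
python3 - <<'E'
from h import *
c=manip.capture("scene"); cv2.imwrite("pics/w.png",cv2.resize(c["pixels"][230:480,250:550,::-1],None,fx=2,fy=2))
E
```

```text
time_s: 13.32
tool_pos: [558.9, 320.3, 27.6]
tool_rot: [3.141, 0.001, 0.057]
force: [0.2, -0.9, 0.2]
finger_gap: 0.5
gripper_force: 0.0
time_s: 14.15
tool_pos: [559.4, 321.2, 28.8]
tool_rot: [3.142, 0.0, 0.058]
force: [-0.7, 1.1, -0.2]
finger_gap: 0.9
gripper_force: 0.0
time_s: 14.98
tool_pos: [559.4, 321.2, 28.8]
tool_rot: [3.142, 0.0, 0.058]
force: [0.3, -0.1, -0.1]
finger_gap: 0.6
gripper_force: 0.0
time_s: 15.82
tool_pos: [559.5, 321.2, 28.8]
tool_rot: [3.142, -0.0, 0.058]
force: [0.5, -0.2, 0.8]
finger_gap: -0.0
gripper_force: 0.0
```

View pics/w.png

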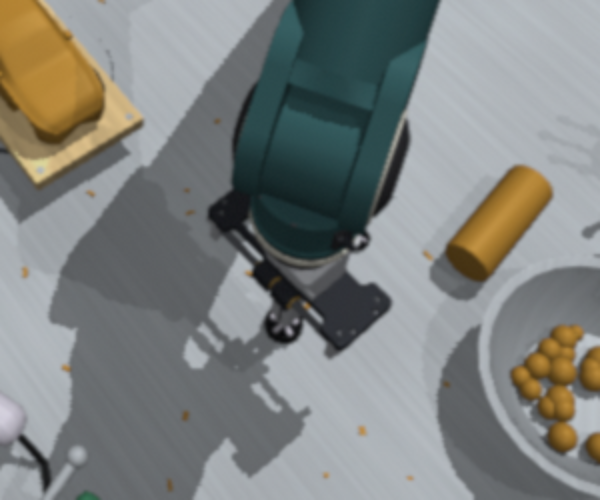

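The fingertip stands directly above the matching wheel at (285,325), touching nothing, and has held there for over 2.4 s. Next I'll locate the arch.

Run:
```python
from h import *
c=manip.capture("scene"); np.savez("s2.npz",**c); im=cv2.convertScaleAbs(c["pixels"][220:330,195:325,::-1],alpha=1.6)
cv2.imwrite("pics/arch.png",cv2.resize(im,None,fx=5,fy=5,interpolation=cv2.INTER_CUBIC))
```

```text
(no output)
```

View pics/arch.png

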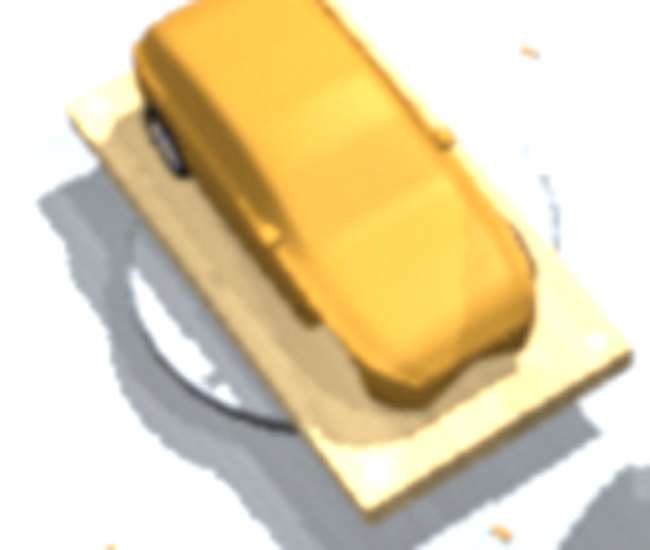

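The empty arch is the gap between the sill's end (318,322) and the bumper (364,373). The rear right wheel is at (168,140).

Run:
```python
from h import *
c=dict(np.load("s2.npz"));K=c["K"];M=c["cam_to_world"]
for n,x,y in (("sill",318,322),("bump",364,373),("rearwheel",168,140),("mid",342,345)):
    u,v=195+x/5,220+y/5; d=M[:3,:3]@np.array([(u-K[0,2])/K[0,0],(v-K[1,2])/K[1,1],1])
    p=M[:3,3]+d*((658-M[0,3])/d[0]); print(n,p.round(1))
# car extents in y from top camera: board ends
print(manip.state()["q"].round(2))
```

```text
sill [658.  -12.6  92.5]
bump [658.   24.8  99. ]
rearwheel [ 658.  -140.4   86.9]
mid [658.    7.8  99.7]
[-0.62  0.65  0.06  1.68 -0.05  0.81 -2.04]
```

Run:
```python
from h import *
c=manip.capture("top");K=c["K"];M=c["cam_to_world"]
def px(P):
    q=K@(M[:3,:3].T@(np.array(P)-M[:3,3])); return q[:2]/q[2]
g=c["pixels"].max(2)
a=px([558,60,75]);b=px([558,-220,75]);print(a,b)
u0,u1=int(a[0]),int(b[0]); v=int(a[1])
prof=g[v-6:v+8,u0:u1].min(0)
def Y(u,v):
    d=M[:3,:3]@np.array([(u-K[0,2])/K[0,0],(v-K[1,2])/K[1,1],1]); return (M[:3,3]+d*((75-M[2,3])/d[2])).round(1)[:2]
m=np.zeros_like(g); m[v-7:v+9,u0:u1]=g[v-7:v+9,u0:u1]<60
n,l,s,ct=cv2.connectedComponentsWithStats(m)
for i in range(1,n):
    if s[i,4]>8: print(s[i],Y(*ct[i]))
# board ends on row through axis, saturation
S=cv2.cvtColor(c["pixels"],cv2.COLOR_RGB2HSV)[...,1].astype(int)
def Y54(u,v):
    d=M[:3,:3]@np.array([(u-K[0,2])/K[0,0],(v-K[1,2])/K[1,1],1]); return (M[:3,3]+d*((54-M[2,3])/d[2])).round(1)[:2]
r=int(px([660,-80,54])[1]); k=np.nonzero(S[r,230:400]>70)[0]+230; print("ends",Y54(k[0]-.5,r),Y54(k[-1]+.5,r))
```

```text
[263.50321417 204.78631786] [390.39701945 206.27792674]
[284 200  18   6  61] [564.2  -3.2]
[304 202  13   2  14] [563.4 -42.8]
[348 202  20   6  70] [ 562.  -147.5]
[337 204  10   1  10] [ 561.8 -111.7]
ends [659.7  56.3] [ 663.5 -211.5]
```

```bash
python3 -m crank '[{"claw":0,"delta_pos":[0,0,-0.3],"rotation":[0,0,0]},{"claw":0,"delta_pos":[0,0,-0.95],"rotation":[0,0,0]},{"claw":0,"delta_pos":[0,0,-0.95],"rotation":[0,0,0]},{"claw":0,"delta_pos":[0,0,-0.95],"rotation":[0,0,0]},{"claw":0,"delta_pos":[0,0,-0.95],"rotation":[0,0,0]},{"claw":0,"delta_pos":[0,0,-0.95],"rotation":[0,0,0]},{"claw":0,"delta_pos":[0,0,-0.95],"rotation":[0,0,0]},{"claw":0,"delta_pos":[0,0,-0.95],"rotation":[0,0,0]},{"claw":0,"delta_pos":[0,0,-0.95],"rotation":[0,0,0]},{"claw":0,"delta_pos":[0,0,-0.95],"rotation":[0,0,1]}]'
python3 -m crank '[{"claw":0,"delta_pos":[0,0,0],"rotation":[0,-1,0]},{"claw":0,"delta_pos":[0,0,0],"rotation":[0,-1,0]},{"claw":0,"delta_pos":[0,0,0],"rotation":[0,-1,0]},{"claw":0,"delta_pos":[0,0,0],"rotation":[0,-1,0]},{"claw":0,"delta_pos":[0,0,0],"rotation":[0,-1,0]},{"claw":0,"delta_pos":[0,0,0],"rotation":[0,-1,0]},{"claw":0,"delta_pos":[0,0,0],"rotation":[0,-1,0]},{"claw":0,"delta_pos":[0,0,0],"rotation":[0,-1,0]},{"claw":0,"delta_pos":[0,0,0],"rotation":[0,-1,0]},{"claw":0,"delta_pos":[0,0,0],"rotation":[0,-1,0]}]'
python3 -m crank '[{"claw":0,"delta_pos":[0,0,0],"rotation":[0,-1,0]},{"claw":0,"delta_pos":[0,0,0],"rotation":[0,0,0]},{"claw":0,"delta_pos":[0,0,0],"rotation":[0,0,0]}]'
python3 -c "
from h import *
s=manip.state();print(s['q'].round(2))
W=cloud(dict(np.load('top0.npz')));m=(W[...,2]>30)&(W[...,0]>700)&(abs(W[...,1]+5)<110)&(W[...,0]<960)&(np.hypot(W[...,0]-612,W[...,1]+82)>160)
for a,b in ((-115,-60),(-60,0),(0,40),(40,70),(70,105)):
    w=W[m&(W[...,1]>a)&(W[...,1]<b)]; print(a,b,len(w),w.min(0).round() if len(w) else '',w.max(0).round() if len(w) else '')
"
```

```text
time_s: 16.8
tool_pos: [559.3, 321.1, 207.3]
tool_rot: [-3.141, -0.0, -0.011]
force: [0.4, -0.7, -0.5]
finger_gap: 0.5
gripper_force: 0.0
time_s: 17.63
tool_pos: [559.6, 321.0, 206.5]
tool_rot: [-3.141, 0.701, -0.012]
force: [0.3, 0.4, 0.1]
finger_gap: 0.3
gripper_force: 0.0
time_s: 17.88
tool_pos: [559.7, 320.9, 204.7]
tool_rot: [3.141, 0.768, -0.013]
force: [-0.2, -0.3, 0.4]
finger_gap: 0.1
gripper_force: 0.0
[-0.42  0.94  0.01  0.94 -0.33  1.97 -2.01]
-115 -60 0  
-60 0 0  
0 40 126 [769.  21.  30.] [824.  40.  75.]
40 70 589 [751.  40.  30.] [897.  70.  86.]
70 105 1011 [754.  70.  40.] [946. 105.  95.]
```

```bash
python3 -m crank '[{"claw":0,"delta_pos":[0,0,0],"rotation":[0,1,0]},{"claw":0,"delta_pos":[0,0,0],"rotation":[0,1,0]},{"claw":0,"delta_pos":[0,0,0],"rotation":[0,1,0]},{"claw":0,"delta_pos":[0,0,0],"rotation":[0,1,0]},{"claw":0,"delta_pos":[0,0,0],"rotation":[0,1,0]},{"claw":0,"delta_pos":[0,0,0],"rotation":[0,1,0]}]'
python3 -m crank '[{"claw":0,"delta_pos":[0.44,0.96,-0.16],"rotation":[0,0,0]},{"claw":0,"delta_pos":[0.44,0.96,-0.16],"rotation":[0,0,0]},{"claw":0,"delta_pos":[0.44,0.96,-0.16],"rotation":[0,0,0]},{"claw":0,"delta_pos":[0.44,0.96,-0.16],"rotation":[0,0,0]},{"claw":0,"delta_pos":[0.44,0.96,-0.16],"rotation":[0,0,0]},{"claw":0,"delta_pos":[0.44,0.96,-0.16],"rotation":[0,0,0]},{"claw":0,"delta_pos":[0.44,0.96,-0.16],"rotation":[0,0,0]},{"claw":0,"delta_pos":[0.44,0.96,-0.16],"rotation":[0,0,0]},{"claw":0,"delta_pos":[0.44,0.96,-0.16],"rotation":[0,0,0]},{"claw":0,"delta_pos":[0.44,0.96,-0.16],"rotation":[0,0,0]}]'
python3 -m crank '[{"claw":0,"delta_pos":[0.44,0.96,-0.16],"rotation":[0,0,0]},{"claw":0,"delta_pos":[0.44,0.96,-0.16],"rotation":[0,0,0]},{"claw":0,"delta_pos":[0.44,0.96,-0.16],"rotation":[0,0,0]},{"claw":0,"delta_pos":[0.44,0.96,-0.16],"rotation":[0,0,0]},{"claw":0,"delta_pos":[0.44,0.96,-0.16],"rotation":[0,0,0]},{"claw":0,"delta_pos":[0.44,0.96,-0.16],"rotation":[0,0,0]},{"claw":0,"delta_pos":[0.44,0.96,-0.16],"rotation":[0,0,0]},{"claw":0,"delta_pos":[0,0,0],"rotation":[0,0,0]},{"claw":0,"delta_pos":[0,0,0],"rotation":[0,0,0]}]'
python3 -c "
from h import *
print(manip.state()['q'].round(2))"
```

```text
time_s: 18.38
tool_pos: [559.6, 321.6, 207.9]
tool_rot: [-3.139, 0.341, -0.01]
force: [0.4, 0.3, -0.7]
finger_gap: 0.4
gripper_force: 0.0
time_s: 19.22
tool_pos: [651.2, 127.6, 207.6]
tool_rot: [-3.141, 0.345, -0.01]
force: [0.1, -0.1, -0.2]
finger_gap: 0.3
gripper_force: 0.0
time_s: 19.97
tool_pos: [715.0, -7.9, 207.0]
tool_rot: [3.141, 0.346, -0.013]
force: [0.4, 0.8, 0.4]
finger_gap: 0.3
gripper_force: 0.0
[-0.1   0.83  0.16  0.98 -0.11  1.69 -1.55]
```

```bash
python3 -m crank '[{"claw":0,"delta_pos":[0.207,-0.017,0.81],"rotation":[0,0,0]},{"claw":0,"delta_pos":[0.207,-0.017,0.81],"rotation":[0,0,0]},{"claw":0,"delta_pos":[0.207,-0.017,0.81],"rotation":[0,0,0]},{"claw":0,"delta_pos":[0.207,-0.017,0.81],"rotation":[0,0,0]},{"claw":0,"delta_pos":[0.207,-0.017,0.81],"rotation":[0,0,0]},{"claw":0,"delta_pos":[0.207,-0.017,0.81],"rotation":[0,0,0]},{"claw":0,"delta_pos":[0,0,0],"rotation":[0,0,0]}]'
python3 -m crank '[{"claw":0,"delta_pos":[0,0,0],"rotation":[0,-0.75,0]},{"claw":0,"delta_pos":[0,0,0],"rotation":[0,-0.75,0]},{"claw":0,"delta_pos":[0,0,0],"rotation":[0,-0.75,0]},{"claw":0,"delta_pos":[0,0,0],"rotation":[0,-0.75,0]},{"claw":0,"delta_pos":[0,0,0],"rotation":[0,-0.75,0]},{"claw":0,"delta_pos":[0,0,0],"rotation":[0,-0.75,0]},{"claw":0,"delta_pos":[0,0,0],"rotation":[0,0,0]},{"claw":0,"delta_pos":[0,0,0],"rotation":[0,0,0]}]'
python3 - <<'E'
from h import *
print(manip.state()['q'].round(2))
c=manip.capture("scene"); cv2.imwrite("pics/p1.png",cv2.resize(c["pixels"][150:350,150:400,::-1],None,fx=3,fy=3,interpolation=cv2.INTER_CUBIC))
E
```

```text
time_s: 20.55
tool_pos: [703.2, -3.2, 104.0]
tool_rot: [-3.141, 0.351, -0.01]
force: [0.5, -0.4, -0.2]
finger_gap: 0.6
gripper_force: 0.0
time_s: 21.22
tool_pos: [705.2, -4.3, 106.0]
tool_rot: [-3.142, 0.661, -0.011]
force: [0.0, -0.3, 0.1]
finger_gap: 0.4
gripper_force: 0.0
[-0.07  1.15  0.14  0.7  -0.13  1.96 -1.56]
```

View pics/p1.png

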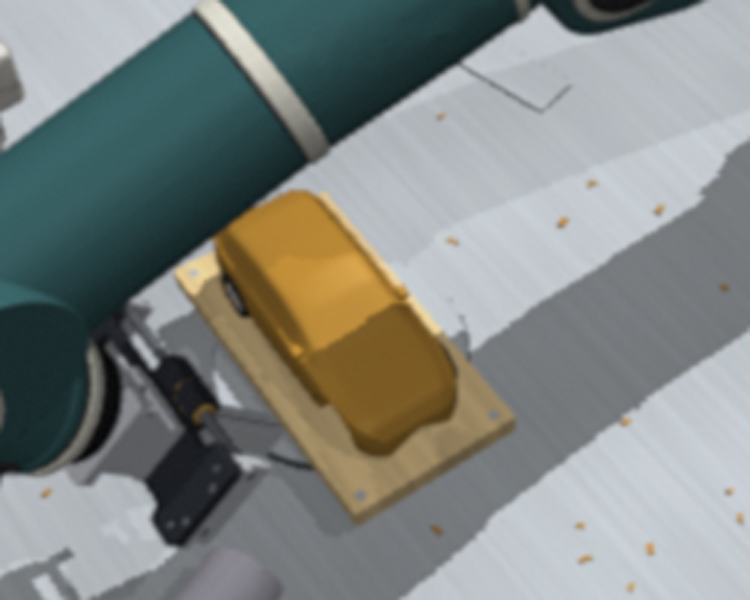

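The fingertip at about (285,445) points towards the empty arch at about (335,410), and the gripper is clear of the dryer and the car. Now the last few centimetres.

```bash
python3 -m crank '[{"claw":0,"delta_pos":[-0.04,0.01,0.3],"rotation":[0,0,0]},{"claw":0,"delta_pos":[-0.04,0.01,0.3],"rotation":[0,0,0]},{"claw":0,"delta_pos":[-0.04,0.01,0.3],"rotation":[0,0,0]},{"claw":0,"delta_pos":[-0.04,0,0.3],"rotation":[0,0,0]},{"claw":0,"delta_pos":[-0.04,0,0.2],"rotation":[0,0,0]},{"claw":0,"delta_pos":[-0.04,0,0.2],"rotation":[0,0,0]},{"claw":0,"delta_pos":[0,0,0],"rotation":[0,0,0]},{"claw":0,"delta_pos":[0,0,0],"rotation":[0,0,0]}]'
python3 - <<'E'
from h import *
s=manip.state(); print(s['q'].round(2),s["tool_pos"],theta()[1])
c=manip.capture("scene"); cv2.imwrite("pics/p2.png",cv2.resize(cv2.convertScaleAbs(c["pixels"][230:340,180:330,::-1],alpha=1.6),None,fx=5,fy=5,interpolation=cv2.INTER_CUBIC))
E
```

```text
time_s: 21.93
tool_pos: [681.4, -5.2, 84.1]
tool_rot: [-3.142, 0.663, -0.012]
force: [0.4, 0.1, -0.0]
finger_gap: 0.6
gripper_force: 0.0
[-0.08  1.11  0.14  0.84 -0.12  1.87 -1.55] [681.38285373  -5.16283819  84.06886101] (np.float32(-0.017905198), array([677.5812  , -76.419975], dtype=float32), np.float64(9.26243252867909))
```

View pics/p2.png

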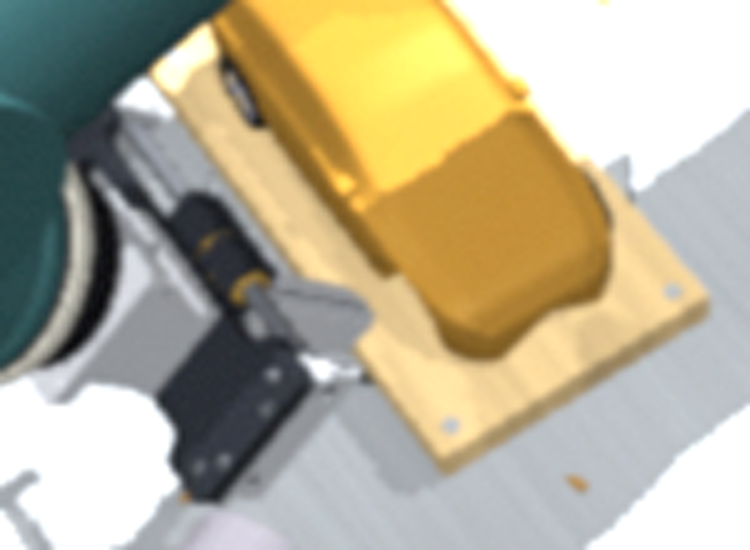

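The tip at (368,315) is straight out from the middle of the empty arch at (415,300), with a clear gap to the flank. I'll hold here.

```bash
for i in 1 2 3; do python3 -m crank '[{"claw":0,"delta_pos":[0,0,0],"rotation":[0,0,0]},{"claw":0,"delta_pos":[0,0,0],"rotation":[0,0,0]},{"claw":0,"delta_pos":[0,0,0],"rotation":[0,0,0]},{"claw":0,"delta_pos":[0,0,0],"rotation":[0,0,0]},{"claw":0,"delta_pos":[0,0,0],"rotation":[0,0,0]},{"claw":0,"delta_pos":[0,0,0],"rotation":[0,0,0]},{"claw":0,"delta_pos":[0,0,0],"rotation":[0,0,0]},{"claw":0,"delta_pos":[0,0,0],"rotation":[0,0,0]},{"claw":0,"delta_pos":[0,0,0],"rotation":[0,0,0]},{"claw":0,"delta_pos":[0,0,0],"rotation":[0,0,0]}]' | head -2; done
python3 -m crank '[{"claw":0,"delta_pos":[0.05,0,-0.4],"rotation":[0,0,0]},{"claw":0,"delta_pos":[0.05,0,-0.5],"rotation":[0,0,0]},{"claw":0,"delta_pos":[0.05,0,-0.5],"rotation":[0,0.75,0]},{"claw":0,"delta_pos":[0,0,0],"rotation":[0,0.75,0]},{"claw":0,"delta_pos":[0,0,0],"rotation":[0,0.75,0]},{"claw":0,"delta_pos":[0,0,0],"rotation":[0,0.75,0]},{"claw":0,"delta_pos":[0,0,0],"rotation":[0,0.75,0]},{"claw":0,"delta_pos":[0,0,-0.8],"rotation":[0,0,0]},{"claw":0,"delta_pos":[0,0,-0.8],"rotation":[0,0,0]},{"claw":0,"delta_pos":[0,0,-0.8],"rotation":[0,0,0]}]'
python3 -m crank '[{"claw":0,"delta_pos":[0,0,-0.5],"rotation":[0,0,0]},{"claw":0,"delta_pos":[0,0,0],"rotation":[0,0,0]},{"claw":0,"delta_pos":[0,0,0],"rotation":[0,0,0]},{"claw":0,"delta_pos":[0,0,0],"rotation":[0,0,0]}]'
python3 - <<'E'
from h import *
c=manip.capture("scene"); print(subedge(c,36,np.arange(-195,40,2.)),ab())
E
```

```text
time_s: 22.92
tool_pos: [681.4, -5.2, 83.7]
time_s: 23.75
tool_pos: [681.3, -5.2, 83.7]
time_s: 24.58
tool_pos: [681.3, -5.2, 83.7]
time_s: 25.42
tool_pos: [719.7, -5.6, 149.3]
tool_rot: [-3.142, 0.401, -0.012]
force: [0.9, -0.0, -0.0]
finger_gap: 0.4
gripper_force: 0.0
time_s: 25.75
tool_pos: [723.1, -5.7, 156.4]
tool_rot: [3.142, 0.403, -0.012]
force: [0.4, -0.3, -0.2]
finger_gap: 0.7
gripper_force: 0.0
(np.float32(-0.01816194), array([678.35, -49.  ], dtype=float32), np.float64(5.574547471347339)) (array([723. ,  -5.7, 156.3]), array([ 3.142,  0.403, -0.012]), array([-0.4, -0.2, -0.1]))
```

```bash
python3 -c "
from cell import manip
print(manip.sign_off())"
```

```text
the job is handed in; nothing more can be done
None
```

The job is handed in: the empty arch now faces the stool, about 1° past square by the cameras. I pointed at the matching wheel and then at the arch for about 2.5 s each, touching only the baseboard's edge.

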